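# Load a glass cell into the light path of a video transfer bench

## Task

Put the tall square glass cell upright into the pocket of the bench's sliding carriage, clear faces towards lamp and camera, pressing the sprung jaw back with the cell and pushing the cell down until it stands fully on the pocket floor. Let go, then slide the carriage by its knob all the way in to its stop, without slamming it, so that the cell stands in the light path. Never press the cell with more than about 20 N, and leave the other cell, the lens and the jar where they stand.

Things in the scene. Friction and masses are not known exactly. Their poses are not given: they have to be found in the camera images.
- cell_mid (a point): Centre (half-way up) of the loose glass cell, a block 26 x 26 mm, 80 mm tall, 120 g; lower 54 mm glass, the rest a black cap of the same section. Its faces towards its own +y and -y are clear, those towards +x and -x ground white; a 2.5 mm rib on top of the cap runs along y. Either clear face may look at the lamp. Starts upright at one of 4 places beside the carriage, turned up to 75 degrees.
- cell_cap (a point): Where to take the cell: middle of its cap, 66 mm above its underside; same axes. Close on the ground faces (along its x), so that the grip is stiff against the jaw; fingertips reaching up to 25 mm lower stay above the jaw when the cell is seated. Sliding down between jaw and wall drags with 3 to 8 N; the floor is felt as a steep rise beyond that.
- bench: Transfer bench, fixed: aluminium base 330 x 130 mm (y, x), grey lamp house at its +y end, black camera at its -y end, a carriage on ways along x. Lamp and camera reach 96 mm up and leave a 70 mm gap (y = -35 to +35 mm). It stands 2 to 8 mm above the table on levelling feet. Origin under its base below the light point; x inwards, away from the robot; y along the light path, camera to lamp; z up.
- light (a point): Point where the light path (along its y) crosses the carriage's line of travel (its x), 56 mm above the bench's origin; axes as the bench. With the carriage home the seat is straight below. The pocket floor is a height-adjusting steel plate (riser_c0, 10 mm thick), its top set 0.5 to 8.5 mm above the seat; the setting is not reported: feel for it. It does not yield under 50 N.
- seat (a point): Centre of the carriage's pocket (moves with it), level with its plate, 40 mm above the bench's origin; axes as the bench. The seated cell stands centred over it, y along y. Fixed wall on the +x side, face at x = +13 mm; cheeks with light windows at y = -14.2 and +14.2 mm. Wall and cheeks are 20 mm high plus a lead-in lip leaning 2.5 mm outwards, ending 25 mm up. The -x side is the sprung jaw.
- jaw (a point): Middle of the top edge of the sprung jaw's face (moves with it): steel, 25 x 7 mm, flat top 36 mm above the seat. Free, its face is at x = -9 mm of the seat: 4 mm too narrow for the cell, a cell lowered straight in lands on it. It yields 6 mm to -x to a hard stop: 1.5 N to start, 4.3 N at 4 mm, 5.7 N at 6 mm. It grips a cell at any height: one let go above the floor hangs.
- carriage (a joint): Travel of the carriage in m: 0 at the outer (loading) stop towards the robot, 0.060 at the inner stop, home; grows along +x of the bench. Starts at 0 to 0.015. It is free on its ways and drags with only about 2 N, so a cell pushed to -x against the jaw first drives the carriage to its outer stop, and only then presses the jaw right back. It stays where it is left.
- knob (a point): Middle of the grip of the carriage's black upright knob: round post 18 mm in diameter, its top 14 mm above this point and 40 mm above the carriage plate; 68 mm from the seat on its -x side; moves with the carriage. This point is 66 mm above the bench's origin level. Push it towards +x from its outer side or grip it.
- spare: Bystander: a lower, oblong capped glass cell, 26 x 46 mm and 44 mm tall, standing loose at one of the same four places; origin under its centre.
- lens: Bystander: a loose black camera lens standing on end, 50 mm in diameter, 46 mm tall, at one of the four places; origin under its centre.
- jar: Bystander: a small loose jar, 42 mm in diameter, 45 mm tall, at one of the four places; origin under its centre.
There are look-alikes about, which are no part of the job. Leave any orange look-alike of the part that bears cell_mid alone.

How it is judged (in metres and radians):
On the way, in this order (a step that is already met when the one before it is completed fails the run):
1. the cell stands in the pocket, on its floor and against its fixed wall, clear faces along the light path, let go (z of riser_c0 in the frame of cell_mid between -0.0465 and -0.0435 m and x of cell_mid in the frame of seat between -0.003 and 0.003 m and y of cell_mid in the frame of seat between -0.003 and 0.003 m and angle between the y axis of cell_mid and the y axis of seat, either way round below 0.09 rad and angle between cell_mid's own z axis and vertical below 0.06 rad and contact force between cell and the fingers below 0.1 N), for 0.2 s.
2. the carriage is home at its inner stop (value of joint carriage above 0.0585 m), for 0.2 s.
At the end, for the whole second after the job is handed in: The carriage is home (within 1.5 mm of its inner stop); the cell, let go and at rest, stands on the pocket floor (within 1.5 mm), upright within 3.4 degrees, centred under the light point within 4 mm along x and 3 mm along y, its clear faces along the light path within 5 degrees (z of riser_c0 in the frame of cell_mid between -0.0465 and -0.0435 m and value of joint carriage above 0.0585 m and x of cell_mid in the frame of light between -0.004 and 0.004 m and y of cell_mid in the frame of light between -0.003 and 0.003 m and angle between the y axis of cell_mid and the y axis of light, either way round below 0.09 rad and angle between cell_mid's own z axis and vertical below 0.06 rad and linear speed of cell below 0.01 m/s); the robot touches nothing.
It fails at once if the cell is forced: all contact forces between it and the bench, carriage and jaw add up to more than 42 N (contact force between cell and bench above 42 N).
It fails at once if the carriage is slammed (moves faster than 0.3 m/s) (velocity of joint carriage above 0.3 m/s or velocity of joint carriage below -0.3 m/s).
It fails at once if a bystander is moved by more than 25 mm (distance of any of spare, lens, jar from where it was at the start of the episode above 0.025 m).
It also fails if it takes over 64 s, if anything falls off the work surface, if the arm or the gripper's body presses on something with over 40 N, if the wrist force passes 120 N, or if a joint passes its speed limit or range.

## Robot

A 6-joint arm with a two-finger parallel gripper is mounted at the origin on the work surface. World frame = base frame: x ahead of the robot, y to its left, z up, the work surface at z = 0. Lengths are in mm, angles in degrees, forces in N, time in s.
With the tool pointing down it reaches from about 350 to 850 mm from the base axis. Payload 8.1 kg.
Tool frame: the origin (TCP) lies between the finger pads; the fingertips stand ahead of it and the grasp point (between the pads) lies 2 mm behind it (nose_length is the z of the fingertips in the tool frame, in mm); z points along the fingers, y is the direction in which the jaws open and shut (so a half turn about z gives the same grasp; the last joint's range is limited). The gripper opens to 85 mm and grips with 20 to 120 N. Pads are 22 mm wide; open, the fingers measure 114 mm over their backs; the gripper's body (76 mm by 85 mm) begins 54 mm behind the grasp point. The pads swing forward as they close: fully open they stand 13 mm farther back than shut.
Start: joints at [-70.783, 7.471, 85.268, -0, 87.261, -4.893], TCP at [245.114, -547.653, 217.292] pointing down, gripper open.
Joint ranges: [-169.43, 169.43], [-51.17, 129.36], [1.28, 143.12], [-76.62, 256.62], [0, 156.53], [-152.29, 152.29]. Speed limits (degrees/s): [136.94, 136.94, 159.86, 180, 180, 180].

## Interface

Orientations are given as [roll, pitch, yaw] about the fixed x, y, z axes, in that order (R = Rz(yaw) Ry(pitch) Rx(roll)).
In Python, from bench import * gives the robot as it stands.
- The arm moves only by the tool jog_arm, never from a script. Its argument "plan" is a list of rows, each a list of 3 entries, a list of its own where there are three numbers: the turn, a rotation vector about the tool's x, y, z in degrees, then the shift along the tool's x, y, z in m, then the gripper's target within -1 to 1 (fully open at 1, half-way at 0, shut at -1). A call has 1 to 12 rows; each row is the pose to reach, as a shift and turn from the pose commanded when the call began, along the tool's axes at that moment; what a row does not reach only later rows make up. A row lasts 1/8 s, in which the tool goes at most 62.5 mm and 10.7 degrees, less where a joint would pass 70% of its speed; a pose out of reach is approached as far as the arm can. A call with a gripper value outside its range is refused whole. The fingers move at their own pace and stop on an object; "force" is the grip in N (left out, the last holds). Time passes only in rows, so rows that repeat a pose let the fingers close. It gives the time, the measured TCP pose, the force and the opening at its end, in the units of the state.
- sense(): the state, without advancing time (a new reading comes with each control period).
- snapshot(name): name is "scene" or "top"; returns (picture, depth): 400x640x3 uint8, blue, green, red; 400x640 float32, mm along the optical axis (not along the pixel's ray), 0 where there is no reading.
- camera_info(name): a dict with "fov_y" (degrees; the focal length in pixels is half the picture's height over the tangent of half this angle, whatever the lens; pixels are square), "cx", "cy" (the principal point, pixels), "dist_coeffs" ([k1, k2, p1, p2, k3] as OpenCV has them; the pictures are not rectified), "origin" and "orientation" of the camera in the world. Camera axes: x right, y down, z forward; pixel columns grow to the right and rows downward; lengths in mm; the calibration is good to about 2 mm. A picture is of the moment at which its call begins. camera_info takes no time and is no camera call.
- hand_in(): hands the job in, once; it reports no verdict.
The state is a dict: "time": time; "joint_pos": joint angles; "qd": joint speeds; "joint_efforts": joint torques, N m; "tool_pos": TCP position; "tcp_rot": TCP orientation; "ft_force": force on the tool from outside, world axes, zero at the start; "wrist_torque": the same for the moment, N m; "finger_gap": finger opening in mm.
Only numpy, scipy, OpenCV 4.12 (cv2) and the standard library are available. Lean on these libraries where they do the work, as an engineer would, in place of code of your own. Each camera call takes 0.05 s, during which the arm holds its last target.

## Working session

There is one attempt and no reset: what is moved stays moved. The work goes in short steps, Python scripts to look and compute and a tool call to move; the robot and the scene stay as the last step left them, time stands still between calls to the robot, and variables do not carry over. Pictures are saved under pics/ and viewed, and the job is handed in when it is done.

Besides the shell and the picture viewer there is one more tool, called after "Emit:" as name(argument=value, ...), one argument or row to a line, values as JSON. jog_arm: Moves the arm, as the interface text tells. Its arguments: {"type":"object","properties":{"plan":{"type":"array","items":{"type":"array"}},"force":{"type":"number"}},"required":["plan"]}

```bash
ls; mkdir -p pics
cat > h.py <<'E'
from bench import *
import numpy as np, cv2
def K(ci):
    f=200/np.tan(np.radians(ci["fov_y"])/2); return np.array([[f,0,ci["cx"]],[0,f,ci["cy"]],[0,0,1]]),np.array(ci["dist_coeffs"],float)
E
python3 - <<'E'
from h import *
print(sense())
for n in("scene","top"):
    print(camera_info(n)); p,d=snapshot(n); cv2.imwrite(f"pics/{n}0.png",p); np.savez(f"{n}0.npz",p=p,d=d); print((d>0).mean())
E
```

```text
pics
{'time': 0.0, 'joint_pos': array([-7.07823384e+01,  7.51567884e+00,  8.53303668e+01,  1.32092861e-03,
        8.72630333e+01, -4.89442083e+00]), 'qd': array([-0.06220887,  0.10058748, -0.08661933,  0.00152185,  0.03011263,
       -0.00921375]), 'joint_efforts': array([ 2.60260102e-03, -5.69390166e+01, -5.00554526e+01,  1.80147481e-04,
        1.45498331e-02, -5.80909204e-05]), 'tool_pos': array([ 244.93306046, -547.0794391 ,  216.2281061 ]), 'tcp_rot': array([-1.79891431e+02, -1.06210907e-02,  2.41120080e+01]), 'ft_force': array([ 0.03672996, -0.11627054, -0.44880942]), 'wrist_torque': array([0.03799501, 0.03080865, 0.00912789]), 'finger_gap': 85.36896782157518}
{'fov_y': 53.115249793401645, 'cx': 315.17673156132986, 'cy': 198.97275712395862, 'dist_coeffs': array([-0.05975444,  0.        ,  0.        ,  0.        ,  0.        ]), 'origin': array([929.74783526,  53.65171044, 800.99220202]), 'orientation': array([-1.50536443e+02,  1.18828649e-01,  1.02044012e+02])}
0.99596875
{'fov_y': 48.440237846433405, 'cx': 325.82665777796905, 'cy': 200.8493408048475, 'dist_coeffs': array([-0.04879334,  0.        ,  0.        ,  0.        ,  0.        ]), 'origin': array([ 380.95783342,  -25.47152884, 1152.41402564]), 'orientation': array([-173.77099521,    1.06624546,  -91.15036467])}
0.996140625
```

View pics/scene0.png

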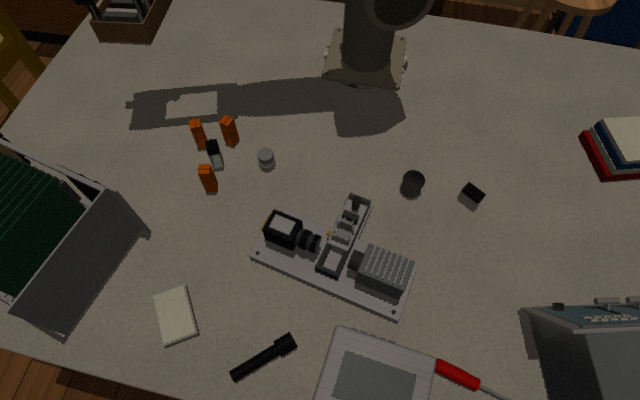

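View pics/top0.png

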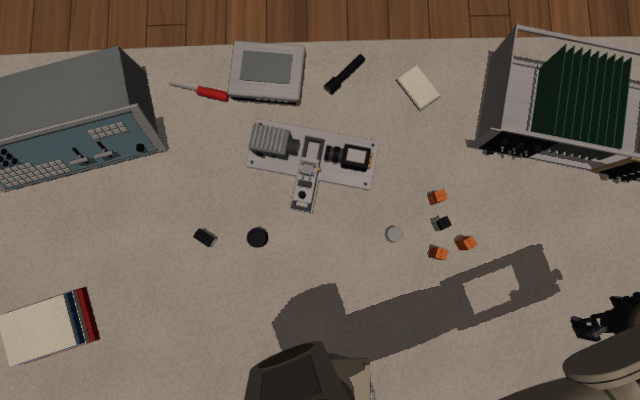

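The two black-capped candidates are at top-view (441,223), among the orange look-alikes, and (205,237). I'll enlarge both and measure them.

```bash
cat >> h.py <<'E'
def Rr(o):
    from scipy.spatial.transform import Rotation as R
    return R.from_euler('xyz',o,degrees=True).as_matrix()
def cloud(n,d,x0=0,y0=0,x1=640,y1=400):
    ci=camera_info(n);k,dc=K(ci)
    v,u=np.mgrid[y0:y1,x0:x1]; q=np.stack([u,v],-1).reshape(-1,1,2).astype(float)
    r=cv2.undistortPoints(q,k,dc)[:,0]; z=d[y0:y1,x0:x1].reshape(-1,1)
    P=np.hstack([r*z,z])@Rr(ci["orientation"]).T+ci["origin"]
    return P.reshape(y1-y0,x1-x0,3)
def onplane(n,uv,z):
    ci=camera_info(n);k,dc=K(ci)
    r=cv2.undistortPoints(np.array(uv,float).reshape(-1,1,2),k,dc)[:,0]
    r=np.hstack([r,np.ones((len(r),1))])@Rr(ci["orientation"]).T; o=ci["origin"]
    return o+r*((z-o[2])/r[:,2])[:,None]
E
python3 - <<'E'
from h import *
t=np.load("top0.npz");s=np.load("scene0.npz")
for n,z in(("top",t),("scene",s)):
    C=cloud(n,z["d"])
    pts={"top":[(441,223),(205,237),(257,237),(394,234),(437,196),(466,242),(438,253),(500,330),(220,300),(350,215)],"scene":[(213,146),(217,160),(472,190),(413,180),(266,155),(260,190),(460,250)]}[n]
    for (u,v) in pts: print(n,u,v,C[v,u].round(1), C[v-6:v+7,u-6:u+7,2].max().round(1))
def crop(p,x0,y0,x1,y1,f): return cv2.resize(p[y0:y1,x0:x1],None,fx=f,fy=f,interpolation=cv2.INTER_CUBIC)
a=crop(t["p"],415,180,485,270,6); b=crop(t["p"],180,215,250,260,5)
c=crop(s["p"],185,110,255,200,6)
H=540; im=np.zeros((540,420*1+380,3),np.uint8)
im[:, :420]=a; 
cv2.imwrite("pics/c1.png",a);cv2.imwrite("pics/c2.png",c);cv2.imwrite("pics/c3.png",crop(t["p"],240,110,390,220,5));cv2.imwrite("pics/c4.png",crop(s["p"],240,185,425,325,4))
E
```

```text
top 441 223 [ 438.7 -285.1   76.9] 1152.4
top 205 237 [417.8 297.   46.3] 1152.4
top 257 237 [415.2 165.7  47.9] 52.6
top 394 234 [ 415.7 -174.8   45.1] 49.9
top 437 196 [ 504.  -277.2   82.6] 86.0
top 466 242 [ 391.6 -343.4   76.6] 1152.4
top 438 253 [ 366.9 -273.6   81.1] 1152.4
top 500 330 [ 1.676e+02 -4.420e+02  2.000e-01] 6.6
top 220 300 [257.  270.4   0.7] 1152.4
top 350 215 [468.7 -68.5   2.1] 1152.4
scene 213 146 [ 445.8 -286.1   80.4] 801.0
scene 217 160 [ 450.4 -285.8   32.3] 801.0
scene 472 190 [418.5 298.   45.9] 47.7
scene 413 180 [419.7 166.8  45.6] 801.0
scene 266 155 [ 420.3 -173.5   43.2] 47.6
scene 260 190 [ 4.905e+02 -1.734e+02 -4.000e-01] 3.6
scene 460 250 [546.8 290.    0.7] 801.0
```

View pics/c1.png

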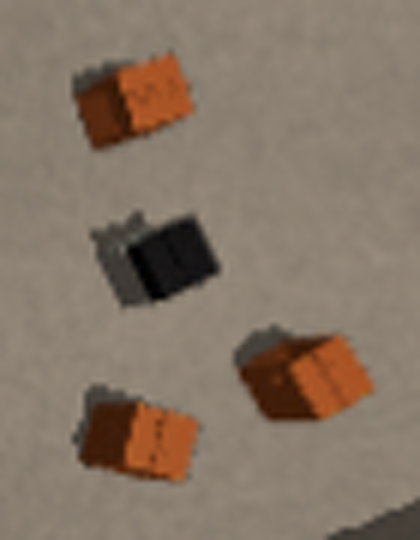

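View pics/c2.png

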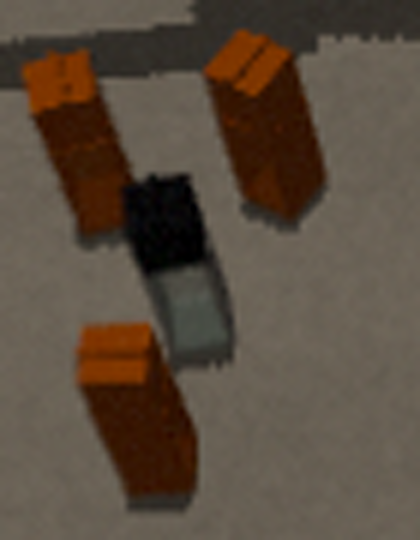

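View pics/c3.png

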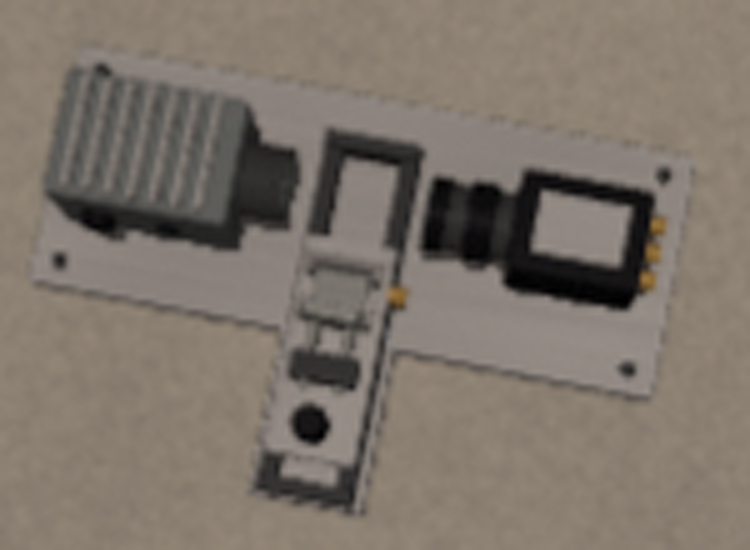

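View pics/c4.png

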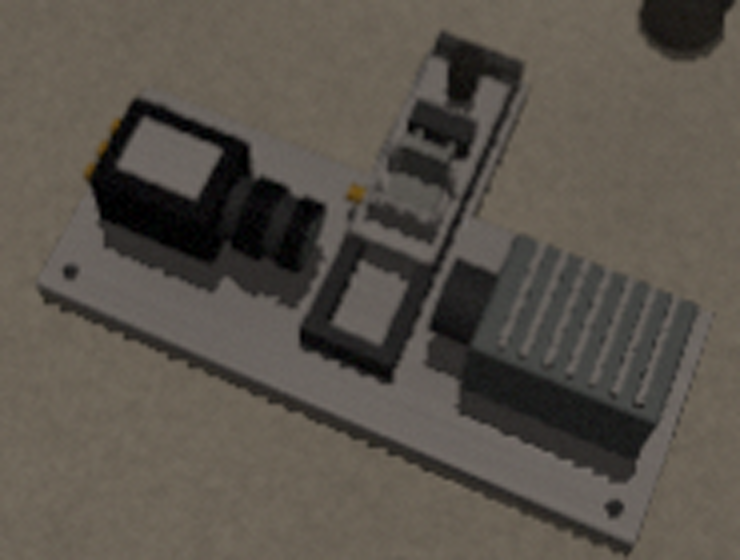

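The cell is the black-capped one at top (441,223) / scene (213,146). It is about 80 mm tall, square and clear-bodied, while (205,237) is only 46 mm tall and oblong, so that is the spare. The three orange blocks are look-alikes. Next come the cell pose and the bench pose.

Run:
```python
from h import *
t=np.load("top0.npz");s=np.load("scene0.npz")
# cap mask
for n,z,(x0,y0,x1,y1) in(("top",t,(425,205,460,245)),("scene",s,(200,132,230,162))):
    p=z["p"]; m=np.zeros((400,640),np.uint8); m[y0:y1,x0:x1]=(p[y0:y1,x0:x1].max(-1)<45)
    C=cloud(n,z["d"])
    for th in (45,):
        nn,l,st,ce=cv2.connectedComponentsWithStats(m); i=1+st[1:,4].argmax(); print(n,st[i],ce[i])
        mm=(l==i)
        print("z",np.percentile(C[...,2][mm],[5,25,50,75,95]).round(1), C[mm].mean(0).round(1))
        v,u=np.nonzero(mm); 
        pl=onplane(n,np.c_[u,v],80)[:,:2]
        print(cv2.minAreaRect(pl.astype(np.float32)), pl.mean(0))
# bench heights map
C=cloud("top",t["d"])
def g(u,v,w=2):
    q=C[v-w:v+w+1,u-w:u+w+1].reshape(-1,3); return np.median(q,0).round(1)
for nm,(x,y) in dict(base1=(330,250),base2=(550,350),base3=(450,120),lamp=(140,150),cam=(585,240),frame=(370,190),plate=(315,395),pocket=(340,292),jaw=(325,365),knob=(312,423),endpl=(312,468)).items():
    u,v=240+x/5,110+y/5; print(nm,u,v,g(int(round(u)),int(round(v)),1))
big=cv2.resize(t["p"][125:220,280:345],None,fx=8,fy=8,interpolation=cv2.INTER_CUBIC)
big=cv2.convertScaleAbs(big,alpha=1.4,beta=20)
cv2.imwrite("pics/d1.png",big[:600])
cv2.imwrite("pics/d1b.png",big[-400:])
big=cv2.resize(s["p"][190:285,310:375],None,fx=8,fy=8,interpolation=cv2.INTER_CUBIC)
cv2.imwrite("pics/d2.png",cv2.convertScaleAbs(big,alpha=1.8,beta=20)[:600])
```

```text
top [436 217  15  13 127] [443.08661417 222.87401575]
z [60.7 77.2 79.9 81.7 84.3] [ 438.  -285.7   94.6]
((439.1192321777344, -289.52545166015625), (24.627012252807617, 29.469188690185547), 24.224132537841797) [ 438.76827708 -289.42276502]
scene [205 139  16  18 196] [211.75510204 147.15816327]
z [53.7 66.7 77.9 79.9 82.5] [ 453.6 -284.9   86.6]
((449.8473205566406, -288.44122314453125), (50.04423522949219, 29.39562225341797), 33.47050476074219) [ 449.09420043 -288.03956218]
base1 306.0 160.0 [602.1  39.3  69.8]
base2 350.0 180.0 [557.4 -70.2  19.9]
base3 330.0 134.0 [680.  -21.3  20.9]
lamp 268.0 140.0 [648.  129.8  96.4]
cam 357.0 158.0 [599.7 -85.7  91.8]
frame 314.0 148.0 [644.1  21.   20.1]
plate 303.0 189.0 [533.1  49.4  47.5]
pocket 308.0 168.4 [584.5  35.4  56.8]
jaw 305.0 183.0 [545.   42.7  68.4]
knob 302.4 194.6 [513.2  49.3  87.4]
endpl 302.4 203.6 [498.5  54.3  20.1]
```

View pics/d1.png

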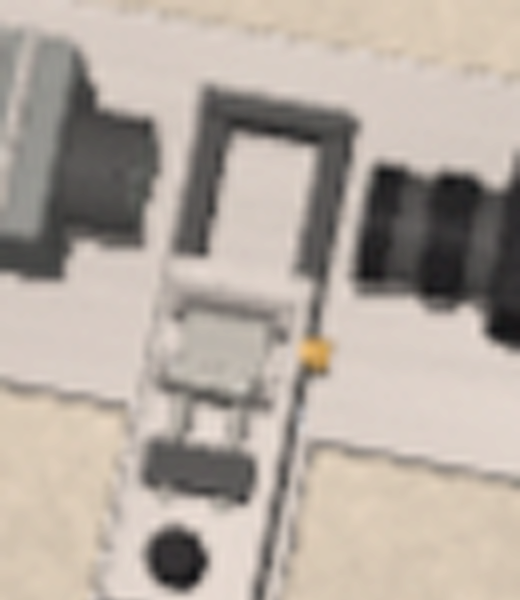

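View pics/d2.png

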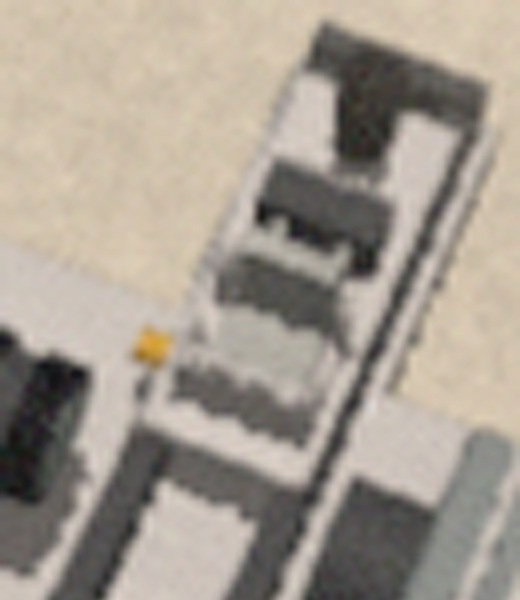

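Run:
```python
import bench; print([a for a in dir(bench) if not a.startswith('_')])
from h import *
t=np.load("top0.npz");s=np.load("scene0.npz")
C=cloud("top",t["d"]);S=cloud("scene",s["d"])
def st(C,x0,y0,x1,y1): 
    q=C[y0:y1,x0:x1].reshape(-1,3); return np.median(q,0).round(1),q[:,2].std().round(1),len(q)
print("lamp",st(C,256,127,284,148),st(S,368,252,402,278))
print("camtop",st(C,347,150,368,165),st(S,274,219,290,232))
print("base",st(C,340,175,365,182),st(C,270,160,295,163),st(S,265,255,340,262))
print("table near",st(C,330,190,380,200),st(C,240,180,280,200))
print("knob",st(C,301,193,304,196)); print("plate",st(C,300,199,303,201),st(C,297,188,300,193))
print("floor",st(C,304,165,311,170))
print("cap",st(C,441,219,447,225)); 
# holes
g=t["p"].min(-1)
for (cx,cy) in((262,124),(252,162),(373,145),(365.5,184)):
    y0,x0=int(cy)-4,int(cx)-4; w=t["p"][y0:y0+9,x0:x0+9].astype(float).mean(-1); w=np.clip(np.median(w)-25-w,0,None); yy,xx=np.mgrid[y0:y0+9,x0:x0+9]
    u=(w*xx).sum()/w.sum();v=(w*yy).sum()/w.sum(); print("hole",round(u,2),round(v,2),onplane("top",[[u,v]],20)[0].round(1))
```

```text
['PlanningError', 'camera_info', 'hand_in', 'nose_length', 'sense', 'snapshot']
lamp (array([655.4, 125.9,  98.3]), np.float64(62.2), 588) (array([651.7, 123.9,  97. ]), np.float64(49.6), 884)
camtop (array([602.3, -85.7,  91.3]), np.float64(59.7), 315) (array([609.5, -83.8,  91.6]), np.float64(1.2), 208)
base (array([562.7, -75.4,  20.2]), np.float64(2.2), 175) (array([611.3, 104.8,  19.7]), np.float64(1.9), 75) (array([642.4, -36.8,  20. ]), np.float64(48.3), 525)
table near (array([ 5.221e+02, -8.170e+01,  1.000e-01]), np.float64(2.2), 500) (array([5.409e+02, 1.662e+02, 3.000e-01]), np.float64(57.6), 800)
knob (array([515.4,  49.3,  87.8]), np.float64(1.9), 9)
plate (array([506.6,  54.7,  48.2]), np.float64(2.2), 6) (array([530.9,  61.8,  48.6]), np.float64(16.1), 15)
floor (array([586.9,  38. ,  56.8]), np.float64(182.6), 35)
cap (array([ 440.9, -289.7,   81. ]), np.float64(176.1), 36)
hole 259.9 124.25 [711.1 162.2  20. ]
hole 251.39 161.79 [611.4 184.6  20. ]
hole 371.18 146.23 [ 645.  -127.4   20. ]
hole 364.74 184.04 [ 546.2 -107.7   20. ]
```

Run:
```python
from h import *
t=np.load("top0.npz");s=np.load("scene0.npz")
P=onplane("top",[(257,119.6),(378,141),(369.6,189.6),(247,166)],20)[:,:2]
print("top corners",P.round(1).tolist(),P.mean(0))
def ang(a,b): d=a-b; return np.degrees(np.arctan2(d[1],d[0])).round(2)
print(ang(P[0],P[1])-90,ang(P[3],P[2])-90,ang(P[1],P[2]),ang(P[0],P[3]))
# scene corners c4 (4x off 240,185): near-left(cam side, far x) etc
Q=onplane("scene",[(240+38/4,185+283/4),(240+630/4,185+545/4),(240+712/4,185+312/4),(240+140/4,185+92/4)],20)[:,:2]
print("scene corners",Q.round(1).tolist(),Q.mean(0)); print(ang(Q[1],Q[0])-90)
H=onplane("scene",[(240+70/4,185+271/4),(240+615/4,185+507/4)],20)[:,:2]; print("scene holes",H.round(1).tolist(),ang(H[1],H[0])-90)
# knob
p=t["p"]; m=np.zeros((400,640),np.uint8); m[190:200,298:308]=p[190:200,298:308].max(-1)<70
print(p[188:202,296:310].max(-1))
v,u=np.nonzero(m); print("knob blob",u.mean(),v.mean(),u.min(),u.max(),v.min(),v.max(),onplane("top",[[u.mean(),v.mean()]],87)[0].round(1))
f=onplane("top",np.array([(180,308),(272,318),(258,395),(165,380)])/8+[280,125],57)[:,:2]; print("floor",f.round(1).tolist(),f.mean(0))
print("noses",nose_length if not callable(nose_length) else nose_length())
```

```text
top corners [[723.9, 169.8], [658.4, -145.6], [531.5, -119.8], [600.6, 196.1]] [628.60597408  25.121602  ]
-11.730000000000004 -12.329999999999998 -11.5 -12.03
scene corners [[659.7, -145.4], [730.0, 171.4], [603.1, 199.4], [539.5, -122.3]] [633.0820817   25.78049353]
-12.519999999999996
scene holes [[649.8, -130.9], [713.3, 162.1]] -12.230000000000004
[[145 146 145 144 136 142 147 148 148 149 128 111 107 120]
 [144 145 145 146 146 146 149 148 149 149 143 137 140 146]
 [145 145 146 147 121 107 108 136 149 149 149 149 150 149]
 [145 146 132 105  67  50  49  80 103 138 149 149 151 148]
 [146 145 106  48  25  24  22  19  44 129 148 149 150 147]
 [145 132  77  26  25  25  25  22  23  92 136 148 150 148]
 [146 124  66  22  24  24  22  25  16  46 128 150 150 149]
 [146 139  81  19  23  25  25  21  13  32 126 150 149 150]
 [146 147 101  36  19  20  20  13   7  78 134 150 149 149]
 [147 147 134  80  17  12  10   7  25 116 145 150 148 149]
 [146 148 147 130 104  73  44  53 110 142 149 150 149 148]
 [147 148 146 145 140 131 126 128 144 150 150 150 148 149]
 [105 117 130 142 148 149 150 150 149 150 150 149 148 148]
 [ 71 117 127 111 126 126 124 133 136 145 149 149 148 147]]
knob blob 301.6511627906977 194.34883720930233 298 305 191 198 [514.7  50.1  87. ]
floor [[596.3, 49.1], [592.5, 20.3], [568.2, 25.1], [573.6, 54.1]] [582.6370445  37.1251801]
noses 17.0
```

```bash
cat >> h.py <<'E'
def shift(cmd,tgt):
    """cmd,tgt=(x,y,z,psi) tool down; returns turn about tool z (deg) and shift (m) in tool axes"""
    c=np.radians(cmd[3]); d=np.array(tgt[:3])-np.array(cmd[:3])
    return "turn z %.2f"%(cmd[3]-tgt[3]), "shift",(np.array([d[0]*np.cos(c)+d[1]*np.sin(c), d[0]*np.sin(c)-d[1]*np.cos(c), -d[2]])/1000).round(4).tolist()
E
python3 -c "
from h import *
print(shift((245.114,-547.653,217.292,24.1),(440.5,-291.5,150,24.1)))
print(shift((245.114,-547.653,217.292,24.1),(440.5,-291.5,65,24.1)))"
```

```text
('turn z 0.00', 'shift', [0.283, -0.154, 0.0673])
('turn z 0.00', 'shift', [0.283, -0.154, 0.1523])
```

Emit:
jog_arm(
  plan=[
    [[0, 0, 0], [0.05, -0.027, 0.0], 1],
    [[0, 0, 0], [0.1, -0.054, 0.0], 1],
    [[0, 0, 0], [0.15, -0.082, 0.0], 1],
    [[0, 0, 0], [0.2, -0.109, 0.02], 1],
    [[0, 0, 0], [0.25, -0.136, 0.04], 1],
    [[0, 0, 0], [0.283, -0.154, 0.067], 1],
    [[0, 0, 0], [0.283, -0.154, 0.067], 1],
    [[0, 0, 0], [0.283, -0.154, 0.067], 1],
  ],
)

```text
time: 1.1
tool_pos: [440.3, -291.7, 150.4]
tcp_rot: [-180.0, 0.0, 24.1]
ft_force: [-0.1, -0.4, 0.6]
finger_gap: 85.4
```

Run:
```python
from h import *
a,_=snapshot("scene"); b,_=snapshot("top")
f=lambda p,x,y:cv2.resize(p[y:y+110,x:x+100],None,fx=4,fy=4,interpolation=cv2.INTER_CUBIC)
cv2.imwrite("pics/e1.png",cv2.convertScaleAbs(np.hstack([f(a,165,80),f(b,400,170)]),alpha=1.5,beta=15))
```

```text
(no output)
```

View pics/e1.png

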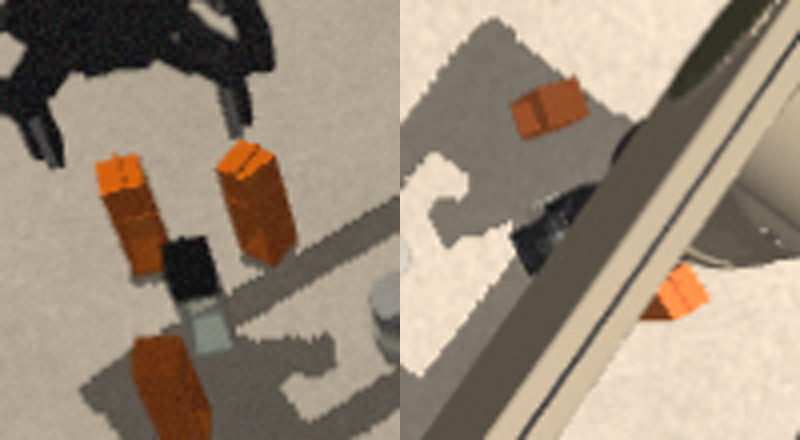

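The scene crop shows the open fingers at (45,150) and (237,130), straddling the black cap at (190,270). The orange blocks are off to the sides. Descending and gripping.

Emit:
jog_arm(
  plan=[
    [[0, 0, 0], [0, 0, 0.02], 1],
    [[0, 0, 0], [0, 0, 0.04], 1],
    [[0, 0, 0], [0, 0, 0.06], 1],
    [[0, 0, 0], [0, 0, 0.075], 1],
    [[0, 0, 0], [0, 0, 0.085], 1],
    [[0, 0, 0], [0, 0, 0.085], 1],
  ],
)

```text
time: 1.95
tool_pos: [440.1, -291.5, 64.8]
tcp_rot: [-179.9, 0.0, 24.1]
ft_force: [0.3, -0.4, 0.5]
finger_gap: 85.2
```

Emit:
jog_arm(
  plan=[
    [[0, 0, 0], [0, 0, 0], -0.2],
    [[0, 0, 0], [0, 0, 0], -0.3],
    [[0, 0, 0], [0, 0, 0], -0.35],
    [[0, 0, 0], [0, 0, 0], -0.4],
    [[0, 0, 0], [0, 0, 0], -0.45],
    [[0, 0, 0], [0, 0, 0], -0.6],
    [[0, 0, 0], [0, 0, 0], -1],
    [[0, 0, 0], [0, 0, 0], -1],
  ],
  force=30,
)

```text
time: 2.95
tool_pos: [442.5, -293.4, 68.0]
tcp_rot: [179.7, -0.1, 24.1]
ft_force: [0.6, -1.6, 12.1]
finger_gap: -0.1
```

Run:
```python
from h import *
print(sense()['finger_gap'])
a,d=snapshot("scene"); b,_=snapshot("top")
f=lambda p,x,y:cv2.resize(p[y:y+110,x:x+100],None,fx=4,fy=4,interpolation=cv2.INTER_CUBIC)
cv2.imwrite("pics/e2.png",cv2.convertScaleAbs(np.hstack([f(a,165,80),f(b,400,170)]),alpha=1.5,beta=15))
```

```text
-0.10691604007446624
```

View pics/e2.png

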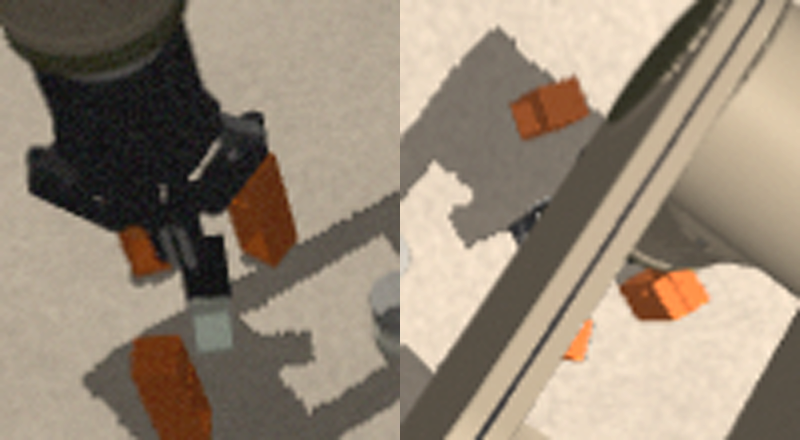

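```bash
cat >> h.py <<'E'
def proj(n,P):
    ci=camera_info(n);k,dc=K(ci); R=Rr(ci["orientation"]).T
    return cv2.projectPoints(np.array(P,float).reshape(-1,1,3),cv2.Rodrigues(R)[0],-R@ci["origin"],k,dc)[0][:,0]
E
python3 - <<'E'
from h import *
s=sense(); print(s['tool_pos'],s['tcp_rot'],s['ft_force'],s['wrist_torque'])
print(proj("scene",[(442.5,-293.4,51),(442.5,-293.4,68),(442.5,-293.4,80),(440.5,-291.5,80),(440.5,-291.5,0)]))
a,d=snapshot("scene")
C=cloud("scene",d)
cv2.imwrite("pics/e3.png",cv2.convertScaleAbs(cv2.resize(a[115:175,185:245],None,fx=10,fy=10,interpolation=cv2.INTER_CUBIC),alpha=2.2,beta=20))
for v in range(126,172,4): print(v,[ (u,*C[v,u].round(0).astype(int)) for u in (204,208,212,216,220,224)])
E
```

```text
[ 442.48600416 -293.44258127   68.0136377 ] [ 1.79692620e+02 -1.29752686e-01  2.41037761e+01] [ 1.51244786 -2.95886908 13.33522117] [-0.38909175 -0.08003651  0.05565844]
[[213.32043681 152.05052773]
 [211.67631061 147.6365265 ]
 [210.48485794 144.43538802]
 [211.5746644  143.87594601]
 [218.97231196 163.96508901]]
126 [(204, np.int64(335), np.int64(-369), np.int64(-1)), (208, np.int64(452), np.int64(-277), np.int64(159)), (212, np.int64(432), np.int64(-280), np.int64(135)), (216, np.int64(433), np.int64(-270), np.int64(138)), (220, np.int64(439), np.int64(-257), np.int64(149)), (224, np.int64(437), np.int64(-249), np.int64(149))]
130 [(204, np.int64(440), np.int64(-298), np.int64(127)), (208, np.int64(454), np.int64(-278), np.int64(148)), (212, np.int64(446), np.int64(-275), np.int64(139)), (216, np.int64(443), np.int64(-267), np.int64(138)), (220, np.int64(439), np.int64(-260), np.int64(135)), (224, np.int64(379), np.int64(-287), np.int64(56))]
134 [(204, np.int64(456), np.int64(-290), np.int64(135)), (208, np.int64(451), np.int64(-284), np.int64(130)), (212, np.int64(448), np.int64
[... 2327 characters left out ...]
), np.int64(24)), (224, np.int64(432), np.int64(-281), np.int64(0))]
166 [(204, np.int64(502), np.int64(-287), np.int64(81)), (208, np.int64(500), np.int64(-279), np.int64(80)), (212, np.int64(451), np.int64(-305), np.int64(2)), (216, np.int64(453), np.int64(-292), np.int64(10)), (220, np.int64(452), np.int64(-283), np.int64(10)), (224, np.int64(442), np.int64(-279), np.int64(-3))]
170 [(204, np.int64(510), np.int64(-285), np.int64(78)), (208, np.int64(509), np.int64(-276), np.int64(79)), (212, np.int64(491), np.int64(-279), np.int64(52)), (216, np.int64(457), np.int64(-294), np.int64(-2)), (220, np.int64(457), np.int64(-283), np.int64(0)), (224, np.int64(454), np.int64(-274), np.int64(-1))]
```

View pics/e3.png

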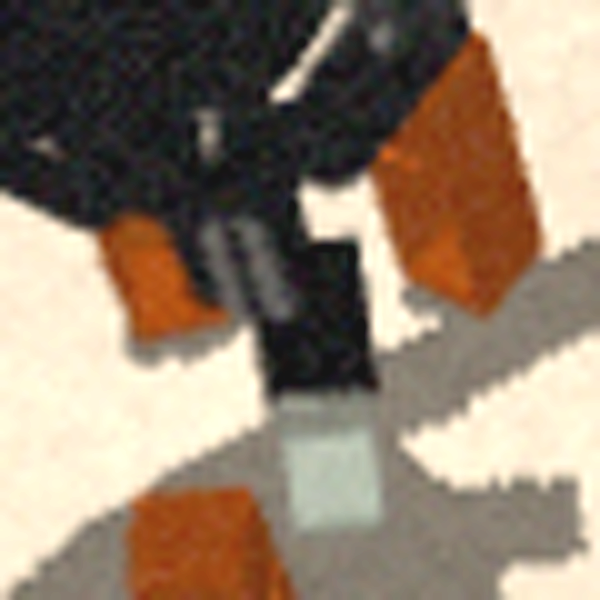

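Run:
```python
from h import *
print(nose_length, type(nose_length))
for z in (133,146,165,180):
    for sgn in (1,-1):
        print(z,sgn,proj("scene",[(440.3+sgn*45*.408,-291.7-sgn*45*.913,z)])[0], "seen (177,121) and (224,114)")
```

```text
17.0 <class 'float'>
133 1 [185.00955009 132.31424272] seen (177,121) and (224,114)
133 -1 [226.85252214 125.18386348] seen (177,121) and (224,114)
146 1 [183.28734433 128.40822338] seen (177,121) and (224,114)
146 -1 [225.68607095 121.21218288] seen (177,121) and (224,114)
165 1 [180.69102645 122.51338062] seen (177,121) and (224,114)
165 -1 [223.92768831 115.21926037] seen (177,121) and (224,114)
180 1 [178.57188801 117.69628443] seen (177,121) and (224,114)
180 -1 [222.49256221 110.32289042] seen (177,121) and (224,114)
```

Depth shows the closed fingertips at z≈83, resting on top of the cap. That means the tips stand about 15 mm above the reported TCP, not 17 mm below it. I'll lift straight up and calibrate the tip position from the pictures.

Emit:
jog_arm(
  plan=[
    [[0, 0, 0], [0, 0, -0.03], -1],
    [[0, 0, 0], [0, 0, -0.06], -1],
    [[0, 0, 0], [0, 0, -0.1], -1],
    [[0, 0, 0], [0, 0, -0.1], -1],
    [[0, 0, 0], [0, 0, -0.1], -1],
  ],
)

```text
time: 3.72
tool_pos: [440.2, -291.1, 164.5]
tcp_rot: [-179.9, 0.0, 24.1]
ft_force: [-0.1, -1.2, 0.1]
finger_gap: -0.1
```

Run:
```python
from h import *
s=sense(); print(s['tool_pos'],s['tcp_rot'],s['ft_force'],s['finger_gap'])
for n in("scene","top"):
    p,d=snapshot(n); np.savez(f"{n}1.npz",p=p,d=d)
    if n=="scene": cv2.imwrite("pics/f1.png",cv2.convertScaleAbs(cv2.resize(p[85:180,170:270],None,fx=6,fy=6,interpolation=cv2.INTER_CUBIC),alpha=2.,beta=20))
    else: cv2.imwrite("pics/f2.png",cv2.convertScaleAbs(cv2.resize(p[180:260,410:490],None,fx=7,fy=7,interpolation=cv2.INTER_CUBIC),alpha=2.,beta=20))
print(proj("scene",[np.array(s['tool_pos'])+[0,0,k] for k in(-17,0,15)]))
```

```text
[ 440.16805337 -291.12436248  164.50001386] [-1.79944853e+02  2.37264547e-02  2.41135869e+01] [-0.1366355  -1.24035253  0.10593968] -0.05639586520915729
[[204.65508895 124.31650941]
 [202.71108811 118.99095893]
 [200.94115523 114.13719571]]
```

View pics/f1.png

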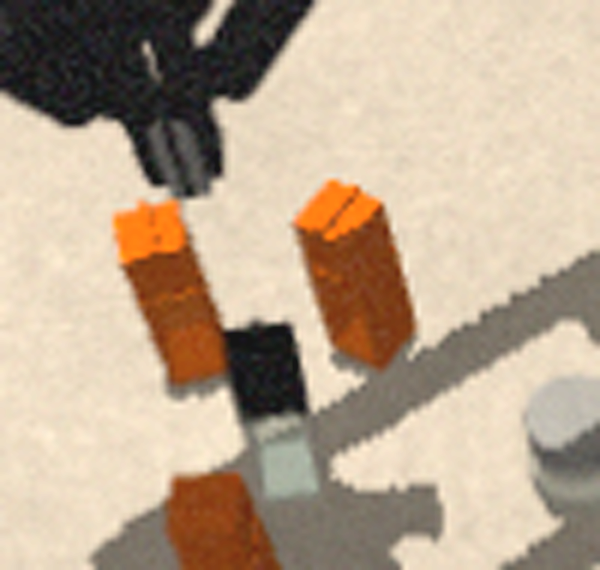

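View pics/f2.png

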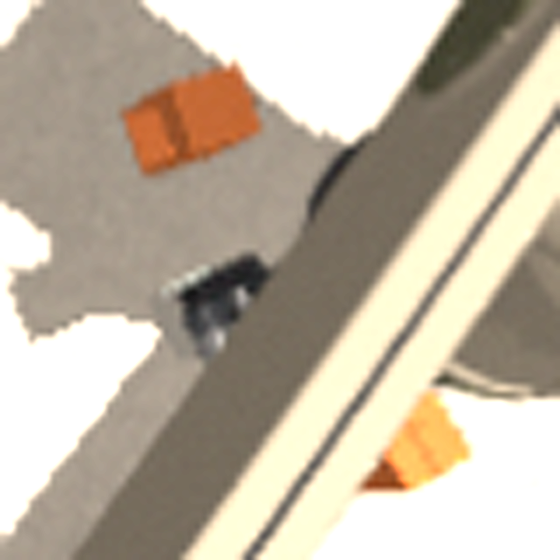

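Run:
```python
from h import *
z=np.load("scene1.npz");C=cloud("scene",z["d"])
for v in range(108,120): print(v,[(u,*C[v,u].round(0).astype(int).tolist()) for u in range(197,208,2)])
for k in(-17,0,10,15): print(k,proj("scene",[(450,-286.5,164.5+k)])[0])
t=np.load("top1.npz");T=cloud("top",t["d"])
for v in range(217,228,2): print(v,[(u,*T[v,u].round(0).astype(int).tolist()) for u in range(436,449,2)])
```

```text
108 [(197, 449, -289, 207), (199, 450, -284, 209), (201, 448, -281, 208), (203, 444, -279, 204), (205, 443, -275, 204), (207, 431, -279, 190)]
109 [(197, 450, -289, 206), (199, 449, -285, 205), (201, 448, -281, 205), (203, 442, -281, 200), (205, 441, -277, 199), (207, 278, -382, -1)]
110 [(197, 452, -288, 206), (199, 449, -286, 203), (201, 449, -282, 203), (203, 445, -279, 200), (205, 444, -276, 199), (207, 281, -380, -1)]
111 [(197, 452, -289, 202), (199, 449, -286, 200), (201, 448, -283, 200), (203, 447, -279, 200), (205, 443, -278, 195), (207, 284, -379, -1)]
112 [(197, 454, -288, 202), (199, 450, -287, 197), (201, 449, -283, 198), (203, 448, -279, 197), (205, 441, -279, 190), (207, 288, -378, -1)]
113 [(197, 453, -290, 198), (199, 451, -287, 196), (201, 449, -284, 194), (203, 447, -280, 193), (205, 442, -280, 187), (207, 290, -378, -3)]
114 [(197, 449, -294, 189), (199, 451, -288, 192), (201, 451, -284, 193), (203, 446, -282, 189), (205, 444, -279, 186), (207, 295, -375, 0)]
115 [(197, 450, -294, 188), (199, 450, -290, 188), (201, 450, -285, 189), (203, 447, -282, 187), (205, 297
[... 980 characters left out ...]
, 437, -254, 248), (448, 421, -192, 507)]
221 [(436, 444, -275, 69), (438, 443, -277, 83), (440, 444, -283, 78), (442, 433, -244, 254), (444, 432, -245, 267), (446, 433, -253, 253), (448, 418, -189, 516)]
223 [(436, 440, -277, 61), (438, 429, -233, 269), (440, 428, -236, 273), (442, 428, -241, 269), (444, 428, -246, 265), (446, 415, -187, 515), (448, 414, -186, 529)]
225 [(436, 425, -229, 268), (438, 425, -233, 269), (440, 424, -236, 272), (442, 424, -240, 270), (444, 413, -185, 509), (446, 412, -184, 524), (448, 411, -183, 538)]
227 [(436, 431, -282, 34), (438, 421, -232, 270), (440, 420, -235, 275), (442, 420, -239, 275), (444, 409, -182, 522), (446, 408, -181, 536), (448, 408, -181, 548)]
```

The depth confirms that the shut tips sit about 17 mm above the reported TCP, while xy is correct. I'll use that offset. The cell was nudged a few mm, so I'm moving the arm aside and measuring it again.

Emit:
jog_arm(
  plan=[
    [[0, 0, 0], [-0.05, 0.03, -0.01], 0],
    [[0, 0, 0], [-0.1, 0.06, -0.02], 0.3],
    [[0, 0, 0], [-0.15, 0.09, -0.02], 0.3],
    [[0, 0, 0], [-0.18, 0.11, -0.02], 0.3],
    [[0, 0, 0], [-0.18, 0.11, -0.02], 0.3],
  ],
)

```text
time: 4.45
tool_pos: [318.9, -466.6, 183.5]
tcp_rot: [-179.8, 0.0, 23.9]
ft_force: [0.1, 0.1, -0.5]
finger_gap: 55.4
```

Run:
```python
from h import *
s=sense(); print(s['tool_pos'],s['finger_gap'])
ims=[]
for n,(x0,y0) in(("scene",(190,120)),("top",(420,200))):
    p,d=snapshot(n); np.savez(f"{n}2.npz",p=p,d=d)
    ims.append(cv2.convertScaleAbs(cv2.resize(p[y0:y0+50,x0:x0+40],None,fx=10,fy=10,interpolation=cv2.INTER_CUBIC),alpha=2.5,beta=20))
    C=cloud(n,d); m=(C[...,2]>74)&(C[...,2]<86)&(abs(C[...,0]-440)<25)&(abs(C[...,1]+288)<25)&(p.max(-1)<60)
    P=C[m]; print(n,m.sum(),P.mean(0),P.min(0),P.max(0), cv2.minAreaRect(P[:,:2].astype(np.float32)))
cv2.imwrite("pics/g.png",np.hstack(ims))
```

```text
[ 318.90705027 -466.56737055  183.50749012] 55.42726314420014
scene 126 [ 441.58964332 -292.38138099   79.34283697] [ 422.90010208 -308.76021554   74.37124605] [ 456.29950702 -276.01157255   84.17982931] ((440.1656188964844, -293.2857666015625), (28.09906578063965, 26.523387908935547), 27.128421783447266)
top 109 [ 440.39106935 -292.3239079    80.72457881] [ 426.36681542 -308.59423161   76.01988078] [ 455.12656633 -276.49086116   85.32846253] ((440.5875549316406, -292.54693603515625), (24.544719696044922, 25.003671646118164), 24.784564971923828)
```

View pics/g.png

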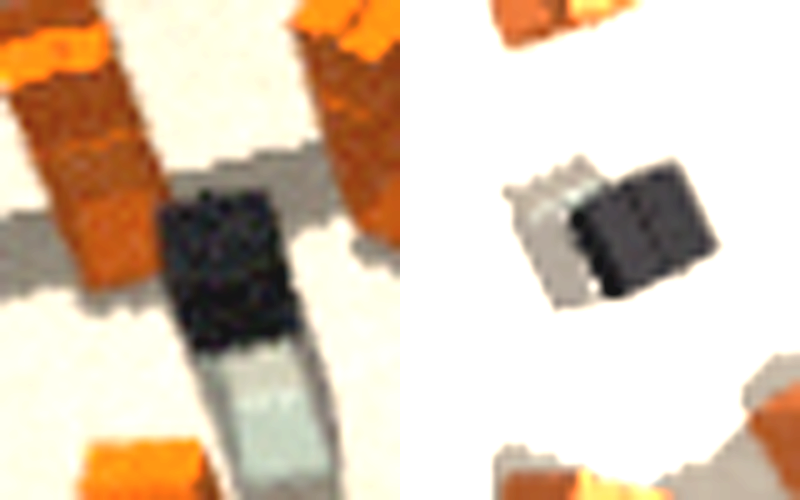

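The cap centre is (440.5, -292.5) in both views, with its yaw axis at about 24.5°. The rib line runs from (640,185) to (655,235) in the right crop. Approaching again with the corrected height.

```bash
python3 -c "
from h import *
print(sense()['tool_pos'])
c=(321.1,-465.4,185,24.1)
print(shift(c,(440.5,-292.5,140,24.6)),shift(c,(440.5,-292.5,31,24.6)))"
```

```text
[ 320.71876657 -464.68845668  183.79924373]
('turn z -0.50', 'shift', [0.1796, -0.1091, 0.045]) ('turn z -0.50', 'shift', [0.1796, -0.1091, 0.154])
```

Emit:
jog_arm(
  plan=[
    [[0, 0, 0], [0.06, -0.036, 0.01], 0.5],
    [[0, 0, 0], [0.12, -0.073, 0.03], 0.5],
    [[0, 0, 0], [0.1796, -0.1091, 0.045], 0.5],
    [[0, 0, -0.5], [0.1796, -0.1091, 0.045], 0.5],
    [[0, 0, -0.5], [0.1796, -0.1091, 0.045], 0.5],
    [[0, 0, -0.5], [0.1796, -0.1091, 0.07], 0.5],
    [[0, 0, -0.5], [0.1796, -0.1091, 0.095], 0.5],
    [[0, 0, -0.5], [0.1796, -0.1091, 0.12], 0.5],
    [[0, 0, -0.5], [0.1796, -0.1091, 0.14], 0.5],
    [[0, 0, -0.5], [0.1796, -0.1091, 0.154], 0.5],
    [[0, 0, -0.5], [0.1796, -0.1091, 0.154], 0.5],
  ],
)

```text
time: 5.92
tool_pos: [439.6, -292.1, 30.3]
tcp_rot: [-179.9, 0.1, 24.6]
ft_force: [0.1, 0.0, -0.2]
finger_gap: 64.2
```

Emit:
jog_arm(
  plan=[
    [[0, 0, 0], [0, 0, 0], 0.1],
    [[0, 0, 0], [0, 0, 0], -0.1],
    [[0, 0, 0], [0, 0, 0], -0.25],
    [[0, 0, 0], [0, 0, 0], -0.4],
    [[0, 0, 0], [0, 0, 0], -0.6],
    [[0, 0, 0], [0, 0, 0], -1],
    [[0, 0, 0], [0, 0, 0], -1],
  ],
  force=40,
)

```text
time: 6.8
tool_pos: [441.0, -292.8, 31.9]
tcp_rot: [179.9, -0.0, 24.6]
ft_force: [-0.6, 0.4, 5.0]
finger_gap: 25.5
```

Run:
```python
from h import *
s=sense(); print(s['tool_pos'],s['ft_force'],s['finger_gap'])
p,d=snapshot("scene"); np.savez("scene3.npz",p=p,d=d)
cv2.imwrite("pics/i.png",cv2.convertScaleAbs(cv2.resize(p[90:180,170:270],None,fx=6,fy=6,interpolation=cv2.INTER_CUBIC),alpha=2.2,beta=20))
```

```text
[ 440.96401915 -292.78443027   31.93646825] [-0.55762035  0.3701389   4.99137819] 25.506609339221708
```

View pics/i.png

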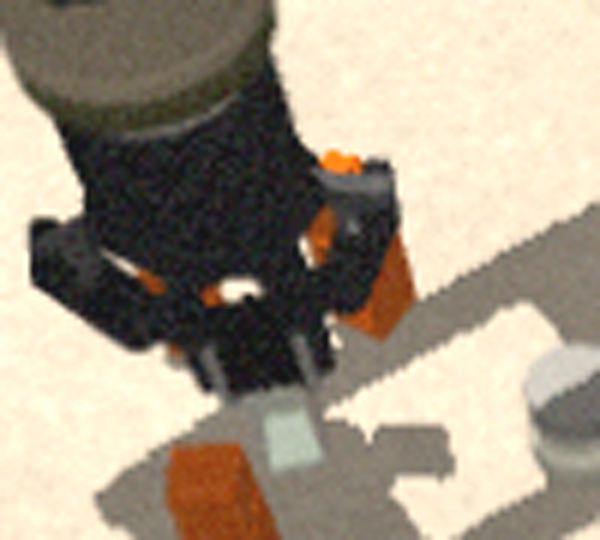

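```bash
python3 -c "
from h import *
c=(440.5,-292.5,31,24.6)
print(shift(c,(440.5,-292.5,190,24.6)),shift(c,(500,-100,190,50)),shift(c,(540,40,190,77.9)),shift(c,(591.8,35.1,180,77.9)))"
```

```text
('turn z 0.00', 'shift', [0.0, 0.0, -0.159]) ('turn z -25.40', 'shift', [0.1342, -0.1503, -0.159]) ('turn z -53.30', 'shift', [0.2289, -0.2609, -0.159]) ('turn z -53.30', 'shift', [0.2739, -0.2349, -0.149])
```

Emit:
jog_arm(
  plan=[
    [[0, 0, 0], [0, 0, -0.01], -1],
    [[0, 0, 0], [0, 0, -0.03], -1],
    [[0, 0, 0], [0, 0, -0.06], -1],
    [[0, 0, 0], [0, 0, -0.1], -1],
    [[0, 0, 0], [0, 0, -0.14], -1],
    [[0, 0, 0], [0, 0, -0.159], -1],
    [[0, 0, 0], [0, 0, -0.159], -1],
  ],
)

```text
time: 7.72
tool_pos: [441.2, -293.0, 191.4]
tcp_rot: [179.9, -0.1, 24.6]
ft_force: [0.3, 0.2, -1.3]
finger_gap: 25.3
```

Emit:
jog_arm(
  plan=[
    [[0, 0, -4], [0.02, -0.022, 0], -1],
    [[0, 0, -10], [0.05, -0.056, 0], -1],
    [[0, 0, -17], [0.09, -0.1, 0], -1],
    [[0, 0, -25.4], [0.134, -0.15, 0], -1],
    [[0, 0, -34], [0.17, -0.192, 0], -1],
    [[0, 0, -43], [0.205, -0.235, 0], -1],
    [[0, 0, -50], [0.229, -0.261, 0], -1],
    [[0, 0, -53.3], [0.25, -0.249, 0.004], -1],
    [[0, 0, -53.3], [0.268, -0.238, 0.009], -1],
    [[0, 0, -53.3], [0.2739, -0.2349, 0.01], -1],
    [[0, 0, -53.3], [0.2739, -0.2349, 0.01], -1],
    [[0, 0, -53.3], [0.2739, -0.2349, 0.01], -1],
  ],
)

```text
time: 9.22
tool_pos: [591.0, 35.1, 179.9]
tcp_rot: [-179.9, 0.0, 77.9]
ft_force: [-0.5, 0.6, -1.4]
finger_gap: 25.6
```

Run:
```python
from h import *
s=sense(); print(s['tool_pos'],s['tcp_rot'],s['ft_force'],s['finger_gap'])
ims=[]
for n,(x0,y0) in(("scene",(280,150)),("top",(265,120))):
    p,d=snapshot(n); np.savez(f"{n}4.npz",p=p,d=d)
    ims.append(cv2.convertScaleAbs(cv2.resize(p[y0:y0+110,x0:x0+80],None,fx=5,fy=5,interpolation=cv2.INTER_CUBIC),alpha=2.,beta=20))
cv2.imwrite("pics/j.png",np.hstack(ims))
```

```text
[590.9793206   35.08966445 179.87363354] [-1.79942638e+02  8.36610589e-03  7.78952876e+01] [-0.45552374  0.62380996 -1.40996731] 25.613316422417736
```

View pics/j.png

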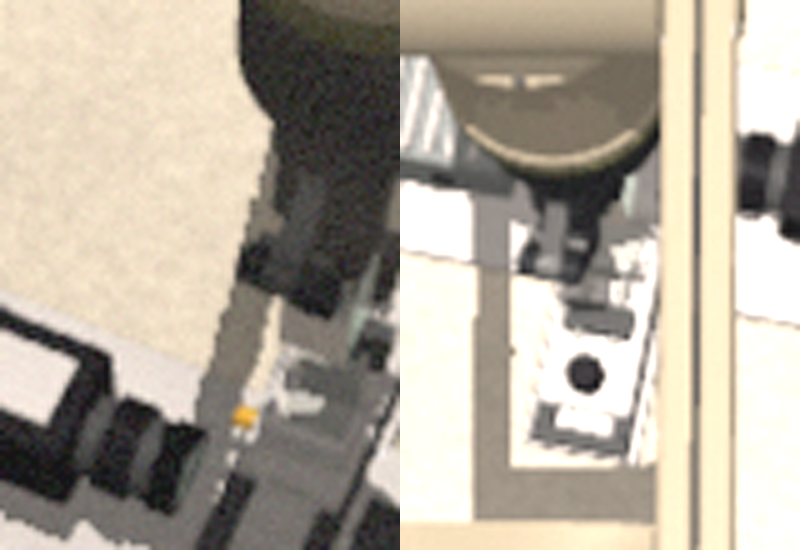

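Run:
```python
from h import *
print(proj("scene",[(591,35,148),(591,35,200),(591,35,228),(583,37,48)]))
z=np.load("scene4.npz")
cv2.imwrite("pics/j2.png",cv2.convertScaleAbs(cv2.resize(z["p"][150:270,300:420],None,fx=5,fy=5,interpolation=cv2.INTER_CUBIC),alpha=2.,beta=20))
```

```text
[[344.51882242 214.9533472 ]
 [346.38852688 201.13672924]
 [347.49881757 192.91592853]
 [343.14002003 233.92531005]]
```

View pics/j2.png

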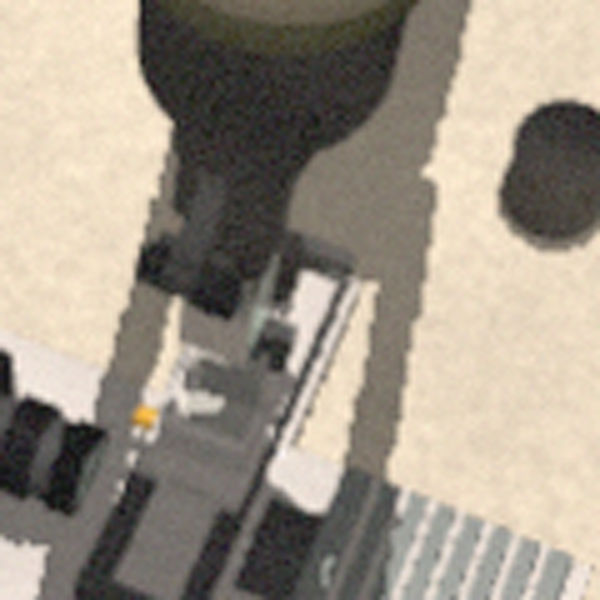

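Emit:
jog_arm(
  plan=[
    [[0, 0, 0], [0, 0, 0.015], -1],
    [[0, 0, 0], [0, 0, 0.03], -1],
    [[0, 0, 0], [0, 0, 0.045], -1],
    [[0, 0, 0], [0, 0, 0.055], -1],
    [[0, 0, 0], [0, 0, 0.06], -1],
    [[0, 0, 0], [0, 0, 0.065], -1],
    [[0, 0, 0], [0, 0, 0.07], -1],
    [[0, 0, 0], [0, 0, 0.07], -1],
  ],
)

```text
time: 10.32
tool_pos: [591.6, 35.2, 110.0]
tcp_rot: [-180.0, 0.0, 77.9]
ft_force: [0.6, -0.0, -0.9]
finger_gap: 25.4
```

Run:
```python
from h import *
s=sense(); print(s['tool_pos'],s['tcp_rot'],s['ft_force'],s['finger_gap'])
p,d=snapshot("scene"); np.savez("scene5.npz",p=p,d=d)
cv2.imwrite("pics/k.png",cv2.convertScaleAbs(cv2.resize(p[185:265,300:400],None,fx=7,fy=7,interpolation=cv2.INTER_CUBIC),alpha=2.,beta=20))
```

```text
[591.5743246   35.16281907 110.01052779] [-1.79977783e+02  3.07238294e-03  7.79091160e+01] [ 0.55845518 -0.03239691 -0.87213907] 25.444509573122616
```

View pics/k.png

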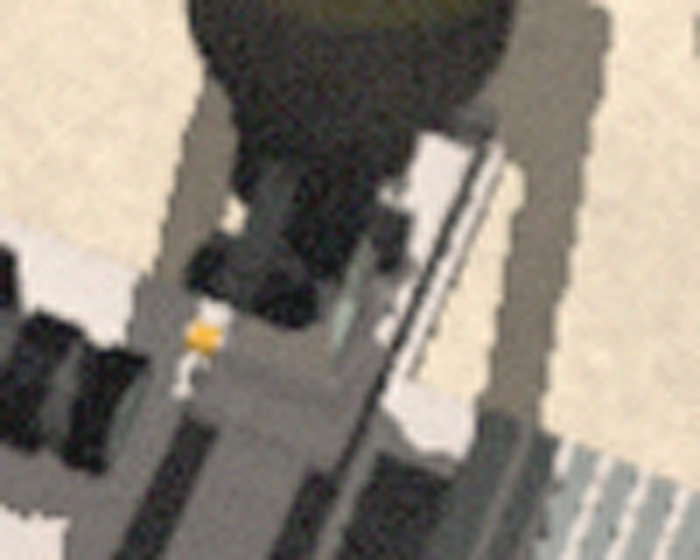

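Emit:
jog_arm(
  plan=[
    [[0, 0, 0], [0, -0.002, 0], -1],
    [[0, 0, 0], [0, -0.004, 0], -1],
    [[0, 0, 0], [0, -0.006, 0], -1],
    [[0, 0, 0], [0, -0.008, 0], -1],
    [[0, 0, 0], [0, -0.008, 0], -1],
  ],
)

```text
time: 11.0
tool_pos: [584.1, 36.9, 110.6]
tcp_rot: [180.0, -0.0, 77.9]
ft_force: [2.5, 0.5, -0.9]
finger_gap: 25.1
```

Emit:
jog_arm(
  plan=[
    [[0, 0, 0], [0, -0.002, 0], -1],
    [[0, 0, 0], [0, -0.004, 0], -1],
    [[0, 0, 0], [0, -0.004, 0], -1],
  ],
)

```text
time: 11.38
tool_pos: [579.8, 37.7, 110.3]
tcp_rot: [-180.0, -0.0, 77.9]
ft_force: [1.4, -0.2, -0.4]
finger_gap: 25.7
```

Emit:
jog_arm(
  plan=[
    [[0, 0, 0], [0, -0.002, 0], -1],
    [[0, 0, 0], [0, -0.004, 0], -1],
    [[0, 0, 0], [0, -0.004, 0], -1],
  ],
)

```text
time: 11.75
tool_pos: [576.0, 38.6, 110.3]
tcp_rot: [180.0, -0.0, 77.9]
ft_force: [2.2, 0.9, -0.8]
finger_gap: 25.5
```

Emit:
jog_arm(
  plan=[
    [[0, 0, 0], [0, -0.0015, 0], -1],
    [[0, 0, 0], [0, -0.003, 0], -1],
    [[0, 0, 0], [0, -0.003, 0], -1],
  ],
)

```text
time: 12.12
tool_pos: [573.3, 39.1, 110.3]
tcp_rot: [180.0, -0.0, 77.9]
ft_force: [4.2, -0.4, -1.8]
finger_gap: 25.5
```

Emit:
jog_arm(
  plan=[
    [[0, 0, 0], [0, -0.0015, 0], -1],
    [[0, 0, 0], [0, -0.003, 0], -1],
    [[0, 0, 0], [0, -0.003, 0], -1],
  ],
)

```text
time: 12.5
tool_pos: [570.6, 39.7, 110.4]
tcp_rot: [179.9, -0.0, 77.9]
ft_force: [6.0, -0.9, -3.1]
finger_gap: 25.4
```

Emit:
jog_arm(
  plan=[
    [[0, 0, 0], [0, 0, 0.002], -1],
    [[0, 0, 0], [0, 0, 0.004], -1],
    [[0, 0, 0], [0, 0, 0.006], -1],
    [[0, 0, 0], [0, 0, 0.006], -1],
  ],
)

```text
time: 13.0
tool_pos: [571.0, 39.6, 104.9]
tcp_rot: [179.9, -0.0, 77.9]
ft_force: [5.3, -1.4, -0.6]
finger_gap: 25.8
```

Emit:
jog_arm(
  plan=[
    [[0, 0, 0], [0, 0, 0.0015], -1],
    [[0, 0, 0], [0, 0, 0.003], -1],
    [[0, 0, 0], [0, 0, 0.003], -1],
  ],
)

```text
time: 13.38
tool_pos: [571.1, 39.6, 102.1]
tcp_rot: [179.9, -0.0, 77.9]
ft_force: [5.9, -0.9, -0.1]
finger_gap: 25.8
```

Emit:
jog_arm(
  plan=[
    [[0, 0, 0], [0, 0, 0.0015], -1],
    [[0, 0, 0], [0, 0, 0.003], -1],
    [[0, 0, 0], [0, 0, 0.003], -1],
  ],
)

```text
time: 13.75
tool_pos: [571.1, 39.6, 99.1]
tcp_rot: [179.9, -0.0, 77.9]
ft_force: [5.3, -1.1, -0.5]
finger_gap: 25.4
```

Emit:
jog_arm(
  plan=[
    [[0, 0, 0], [0, 0, 0.0015], -1],
    [[0, 0, 0], [0, 0, 0.003], -1],
    [[0, 0, 0], [0, 0, 0.003], -1],
  ],
)

```text
time: 14.12
tool_pos: [571.1, 39.6, 96.1]
tcp_rot: [179.9, -0.0, 77.9]
ft_force: [5.2, -0.9, -0.1]
finger_gap: 25.4
```

Emit:
jog_arm(
  plan=[
    [[0, 0, 0], [0, 0, 0.001], -1],
    [[0, 0, 0], [0, 0, 0.002], -1],
    [[0, 0, 0], [0, 0, 0.002], -1],
  ],
)

```text
time: 14.5
tool_pos: [571.2, 39.6, 94.2]
tcp_rot: [179.9, -0.0, 77.9]
ft_force: [5.5, -2.1, 1.2]
finger_gap: 25.5
```

Emit:
jog_arm(
  plan=[
    [[0, 0, 0], [0, 0, 0.001], -1],
    [[0, 0, 0], [0, 0, 0.002], -1],
    [[0, 0, 0], [0, 0, 0.002], -1],
  ],
)

```text
time: 14.88
tool_pos: [571.2, 39.6, 92.2]
tcp_rot: [179.9, -0.0, 77.9]
ft_force: [5.8, -1.4, 1.1]
finger_gap: 25.5
```

Emit:
jog_arm(
  plan=[
    [[0, 0, 0], [0, 0, 0.001], -1],
    [[0, 0, 0], [0, 0, 0.002], -1],
    [[0, 0, 0], [0, 0, 0.002], -1],
  ],
)

```text
time: 15.25
tool_pos: [571.1, 39.6, 90.2]
tcp_rot: [179.9, -0.0, 77.9]
ft_force: [5.5, -0.9, 0.6]
finger_gap: 25.5
```

Emit:
jog_arm(
  plan=[
    [[0, 0, 0], [0, 0, 0.001], -1],
    [[0, 0, 0], [0, 0, 0.0015], -1],
    [[0, 0, 0], [0, 0, 0.0015], -1],
  ],
)

```text
time: 15.62
tool_pos: [571.2, 39.6, 88.8]
tcp_rot: [179.9, -0.0, 77.9]
ft_force: [5.5, -1.6, -0.1]
finger_gap: 25.4
```

Emit:
jog_arm(
  plan=[
    [[0, 0, 0], [0, 0, 0.0007], -1],
    [[0, 0, 0], [0, 0, 0.0015], -1],
    [[0, 0, 0], [0, 0, 0.0015], -1],
  ],
)

```text
time: 16.0
tool_pos: [571.4, 39.6, 88.0]
tcp_rot: [179.8, -0.0, 77.9]
ft_force: [2.7, -1.3, 6.5]
finger_gap: 25.4
```

Emit:
jog_arm(
  plan=[
    [[0, 0, 0], [0, 0, 0.0007], -1],
    [[0, 0, 0], [0, 0, 0.0015], -1],
    [[0, 0, 0], [0, 0, 0.0015], -1],
  ],
)

```text
time: 16.38
tool_pos: [571.7, 39.6, 88.0]
tcp_rot: [179.8, -0.0, 77.9]
ft_force: [-1.9, -1.5, 15.7]
finger_gap: 25.5
```

The floor is felt at TCP z≈88 (underside ≈56, matching the depth of 56.8): 6.5 → 15.7 N with no further travel. Easing the vertical load and moving the cell to the wall.

Emit:
jog_arm(
  plan=[
    [[0, 0, 0], [0, 0, -0.001], -1],
    [[0, 0, 0], [0, 0.001, -0.0017], -1],
    [[0, 0, 0], [0, 0.0015, -0.0017], -1],
    [[0, 0, 0], [0, 0.0015, -0.0017], -1],
  ],
)

```text
time: 16.88
tool_pos: [572.0, 39.5, 88.0]
tcp_rot: [180.0, -0.0, 77.9]
ft_force: [-0.2, -0.8, 9.2]
finger_gap: 25.6
```

Run:
```python
from h import *
s=sense(); print(s['tool_pos'],s['tcp_rot'],s['ft_force'],s['wrist_torque'],s['finger_gap'])
```

```text
[571.95352879  39.51941616  88.01177294] [ 1.79962846e+02 -9.53011654e-03  7.79130593e+01] [-0.16863835 -0.81062243  9.20111495] [-0.10108313  0.21367545 -0.00690732] 25.646757061743813
```

Emit:
jog_arm(
  plan=[
    [[0, 0, 0], [0, 0, 0], -0.3],
    [[0, 0, 0], [0, 0, 0], -0.2],
    [[0, 0, 0], [0, 0, 0], -0.1],
    [[0, 0, 0], [0, 0, 0], 0.0],
    [[0, 0, 0], [0, 0, 0], 0.1],
    [[0, 0, 0], [0, 0, 0], 0.1],
  ],
  force=20,
)

```text
time: 17.62
tool_pos: [571.6, 39.5, 86.4]
tcp_rot: [-180.0, 0.0, 77.9]
ft_force: [1.0, -0.2, 0.4]
finger_gap: 47.0
```

Run:
```python
from h import *
s=sense(); print(s['tool_pos'],s['tcp_rot'],s['ft_force'],s['finger_gap'])
```

```text
[571.62510111  39.45797317  86.43753996] [-1.79991326e+02  1.07323404e-03  7.79091570e+01] [ 0.9813076  -0.16986759  0.38389315] 47.01546243280504
```

Emit:
jog_arm(
  plan=[
    [[0, 0, 0], [0, 0, -0.01], 0.1],
    [[0, 0, 0], [0, 0, -0.03], 0.1],
    [[0, 0, 0], [0, 0, -0.06], 0.1],
    [[0, 0, 0], [0, 0, -0.1], 0.1],
    [[0, 0, 0], [0, -0.04, -0.12], 0.0],
    [[0, 0, 0], [0, -0.09, -0.12], -0.4],
    [[0, 0, 0], [-0.03, -0.14, -0.12], -1],
    [[0, 0, 0], [-0.08, -0.16, -0.12], -1],
    [[0, 0, 0], [-0.1, -0.16, -0.12], -1],
    [[0, 0, 0], [-0.1, -0.16, -0.12], -1],
  ],
)

```text
time: 18.88
tool_pos: [394.6, -25.9, 208.4]
tcp_rot: [179.8, 0.0, 77.8]
ft_force: [-0.8, 1.0, 0.2]
finger_gap: 0.0
```

Run:
```python
from h import *
s=sense(); print(s['tool_pos'],s['ft_force'],s['finger_gap'])
ims=[]
for n,(x0,y0) in(("scene",(300,150)),("top",(275,120))):
    p,d=snapshot(n); np.savez(f"{n}6.npz",p=p,d=d)
    ims.append(cv2.convertScaleAbs(cv2.resize(p[y0:y0+100,x0:x0+80],None,fx=5,fy=5,interpolation=cv2.INTER_CUBIC),alpha=1.8,beta=20))
    C=cloud(n,d); m=(C[...,2]>125)&(C[...,2]<146)&(abs(C[...,0]-572)<30)&(abs(C[...,1]-39)<30)&(p.max(-1)<60)
    P=C[m]; print(n,m.sum(),P.mean(0),cv2.minAreaRect(P[:,:2].astype(np.float32)),np.percentile(P[:,2],[10,50,90]))
    for a in("k",):
        k=C[(C[...,2]>78)&(C[...,2]<95)&(abs(C[...,0]-505)<20)&(abs(C[...,1]-53)<20)&(p.max(-1)<60)]; print("knob",len(k),k.mean(0) if len(k) else 0)
cv2.imwrite("pics/l.png",np.hstack(ims))
```

```text
[394.58585838 -25.85070004 208.41543719] [-0.80621502  0.95651686  0.24915395] 0.02648800386947438
scene 205 [574.06188188  39.20211134 135.26779538] ((571.9830932617188, 39.004302978515625), (26.183170318603516, 26.985076904296875), 77.80257415771484) [130.47003989 135.94857793 138.28951089]
knob 56 [507.79427986  53.05018869  86.11862707]
top 117 [570.90804325  39.61876198 136.35631079] ((571.8331909179688, 39.458980560302734), (24.0223331451416, 25.287700653076172), 77.00424194335938) [133.47353766 136.6077974  139.2311892 ]
knob 0 0
```

View pics/l.png

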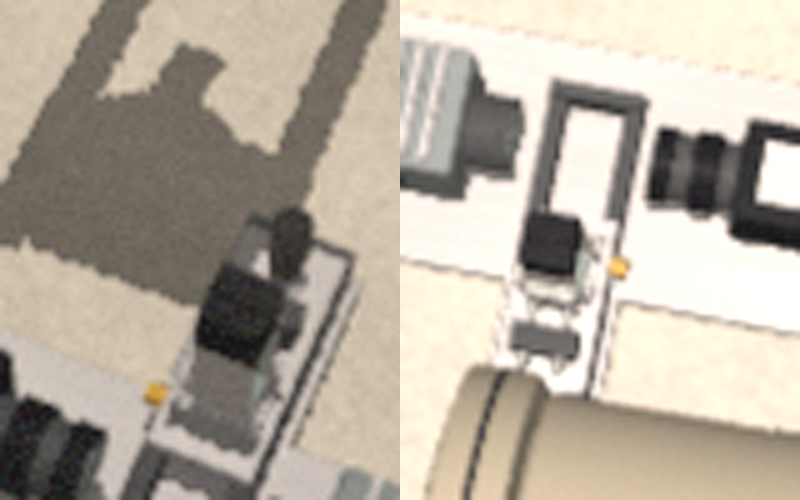

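The cell is upright in the pocket. In the right crop the cap is at (552,243), with centre (571.9, 39.3), aligned, and underside ≈56. As a seating check I'll press gently on the rib with shut fingers, staying under 15 N.

Emit:
jog_arm(
  plan=[
    [[0, 0, 0], [0.02, 0.04, 0], -1],
    [[0, 0, 0], [0.05, 0.08, 0], -1],
    [[0, 0, 0], [0.08, 0.12, 0.0], -1],
    [[0, 0, 0], [0.1, 0.15, 0.02], -1],
    [[0, 0, 0], [0.1, 0.16, 0.045], -1],
    [[0, 0, 0], [0.1, 0.16, 0.065], -1],
    [[0, 0, 0], [0.1, 0.16, 0.075], -1],
    [[0, 0, 0], [0.1, 0.16, 0.075], -1],
  ],
)

```text
time: 19.98
tool_pos: [570.8, 39.6, 131.0]
tcp_rot: [-179.9, 0.0, 77.9]
ft_force: [-0.5, 0.1, 0.4]
finger_gap: -0.1
```

Emit:
jog_arm(
  plan=[
    [[0, 0, 0], [0, 0, 0.002], -1],
    [[0, 0, 0], [0, 0, 0.004], -1],
    [[0, 0, 0], [0, 0, 0.004], -1],
  ],
)

```text
time: 20.35
tool_pos: [571.8, 39.3, 127.9]
tcp_rot: [180.0, -0.0, 77.9]
ft_force: [-0.1, -0.1, -0.6]
finger_gap: 0.2
```

Emit:
jog_arm(
  plan=[
    [[0, 0, 0], [0, 0, 0.001], -1],
    [[0, 0, 0], [0, 0, 0.002], -1],
    [[0, 0, 0], [0, 0, 0.002], -1],
  ],
)

```text
time: 20.72
tool_pos: [571.6, 39.4, 125.3]
tcp_rot: [-180.0, 0.0, 77.9]
ft_force: [0.3, 0.6, 0.4]
finger_gap: -0.1
```

Emit:
jog_arm(
  plan=[
    [[0, 0, 0], [0, 0, 0.001], -1],
    [[0, 0, 0], [0, 0, 0.002], -1],
    [[0, 0, 0], [0, 0, 0.002], -1],
  ],
)

```text
time: 21.1
tool_pos: [571.6, 39.5, 123.3]
tcp_rot: [-180.0, 0.0, 77.9]
ft_force: [0.2, -0.1, -0.1]
finger_gap: -0.1
```

Emit:
jog_arm(
  plan=[
    [[0, 0, 0], [0, 0, 0.001], -1],
    [[0, 0, 0], [0, 0, 0.0015], -1],
    [[0, 0, 0], [0, 0, 0.0015], -1],
  ],
)

```text
time: 21.48
tool_pos: [571.8, 39.5, 122.2]
tcp_rot: [180.0, -0.0, 77.9]
ft_force: [-0.7, 0.2, 1.1]
finger_gap: -0.0
```

Emit:
jog_arm(
  plan=[
    [[0, 0, 0], [0, 0, 0.0007], -1],
    [[0, 0, 0], [0, 0, 0.0013], -1],
    [[0, 0, 0], [0, 0, 0.0013], -1],
  ],
)

```text
time: 21.85
tool_pos: [572.6, 39.4, 122.2]
tcp_rot: [179.9, -0.0, 77.9]
ft_force: [-2.3, 0.5, 8.3]
finger_gap: 0.1
```

Emit:
jog_arm(
  plan=[
    [[0, 0, 0], [0, 0, 0.0006], -1],
    [[0, 0, 0], [0, 0, 0.0006], -1],
  ],
)

```text
time: 22.1
tool_pos: [573.0, 39.3, 122.1]
tcp_rot: [179.8, -0.0, 77.9]
ft_force: [-2.0, -0.1, 10.5]
finger_gap: 0.3
```

The stiff rise at TCP z≈122.1 (underside ≈56.1) confirms the cell is seated. Moving to the outer side of the knob.

Emit:
jog_arm(
  plan=[
    [[0, 0, 0], [0, 0, -0.01], -1],
    [[0, 0, 0], [0, 0, -0.04], -1],
    [[0, 0, 0], [0, -0.04, -0.07], -1],
    [[0, 0, 0], [0, -0.08, -0.07], -1],
    [[0, 0, 0], [0, -0.105, -0.06], -1],
    [[0, 0, 0], [0, -0.105, -0.03], -1],
    [[0, 0, 0], [0, -0.105, 0.01], -1],
    [[0, 0, 0], [0, -0.105, 0.04], -1],
    [[0, 0, 0], [0, -0.105, 0.06], -1],
    [[0, 0, 0], [0, -0.105, 0.066], -1],
    [[0, 0, 0], [0, -0.105, 0.066], -1],
  ],
)

```text
time: 23.48
tool_pos: [469.0, 61.4, 54.4]
tcp_rot: [-180.0, 0.0, 77.9]
ft_force: [0.4, -0.3, -0.6]
finger_gap: 0.1
```

Run:
```python
from h import *
s=sense(); print(s['tool_pos'],s['ft_force'],s['finger_gap'])
p,d=snapshot("scene"); np.savez("scene7.npz",p=p,d=d)
cv2.imwrite("pics/m.png",cv2.convertScaleAbs(cv2.resize(p[150:260,290:410],None,fx=5,fy=5,interpolation=cv2.INTER_CUBIC),alpha=2.,beta=20))
```

```text
[469.04909853  61.44034755  54.35953138] [ 0.39603563 -0.25570797 -0.60885253] 0.10226946722052206
```

View pics/m.png

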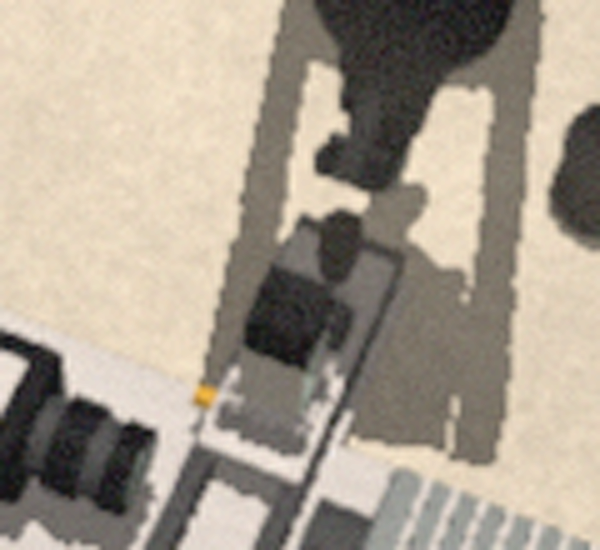

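The shut fingers, tip at (375,190), stand behind the knob at (340,235) and in line with it. Pushing at about 24 mm/s.

Emit:
jog_arm(
  plan=[
    [[0, 0, 0], [0, 0.002, 0], -1],
    [[0, 0, 0], [0, 0.004, 0], -1],
    [[0, 0, 0], [0, 0.006, 0], -1],
    [[0, 0, 0], [0, 0.008, 0], -1],
    [[0, 0, 0], [0, 0.01, 0], -1],
    [[0, 0, 0], [0, 0.012, 0], -1],
    [[0, 0, 0], [0, 0.014, 0], -1],
    [[0, 0, 0], [0, 0.016, 0], -1],
    [[0, 0, 0], [0, 0.019, 0], -1],
    [[0, 0, 0], [0, 0.022, 0], -1],
    [[0, 0, 0], [0, 0.025, 0], -1],
    [[0, 0, 0], [0, 0.028, 0], -1],
  ],
)

```text
time: 25.02
tool_pos: [496.5, 55.6, 54.0]
tcp_rot: [-180.0, 0.0, 77.9]
ft_force: [-1.8, 0.0, 0.7]
finger_gap: -0.0
```

Emit:
jog_arm(
  plan=[
    [[0, 0, 0], [0, 0.003, 0], -1],
    [[0, 0, 0], [0, 0.006, 0], -1],
    [[0, 0, 0], [0, 0.009, 0], -1],
    [[0, 0, 0], [0, 0.012, 0], -1],
    [[0, 0, 0], [0, 0.015, 0], -1],
    [[0, 0, 0], [0, 0.018, 0], -1],
    [[0, 0, 0], [0, 0.021, 0], -1],
    [[0, 0, 0], [0, 0.024, 0], -1],
    [[0, 0, 0], [0, 0.026, 0], -1],
    [[0, 0, 0], [0, 0.028, 0], -1],
  ],
)

```text
time: 26.28
tool_pos: [523.8, 49.7, 54.1]
tcp_rot: [-180.0, 0.0, 77.9]
ft_force: [-1.5, 0.1, 0.3]
finger_gap: -0.1
```

Run:
```python
from h import *
s=sense(); print(s['tool_pos'],s['ft_force'],s['finger_gap'])
p,d=snapshot("scene"); np.savez("scene8.npz",p=p,d=d)
cv2.imwrite("pics/n.png",cv2.convertScaleAbs(cv2.resize(p[150:260,290:410],None,fx=5,fy=5,interpolation=cv2.INTER_CUBIC),alpha=2.,beta=20))
```

```text
[523.84343349  49.66400056  54.05903974] [-1.5290204   0.14706852  0.33260358] -0.06588619200038583
```

View pics/n.png

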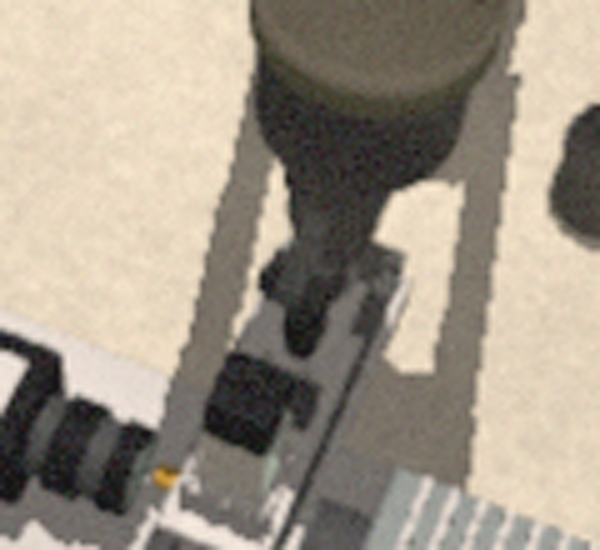

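Emit:
jog_arm(
  plan=[
    [[0, 0, 0], [0, 0.003, 0], -1],
    [[0, 0, 0], [0, 0.006, 0], -1],
    [[0, 0, 0], [0, 0.009, 0], -1],
    [[0, 0, 0], [0, 0.012, 0], -1],
    [[0, 0, 0], [0, 0.014, 0], -1],
    [[0, 0, 0], [0, 0.015, 0], -1],
    [[0, 0, 0], [0, 0.015, 0], -1],
  ],
)

```text
time: 27.2
tool_pos: [538.6, 46.6, 54.2]
tcp_rot: [180.0, -0.0, 77.9]
ft_force: [-0.4, -0.9, -0.2]
finger_gap: -0.1
```

Emit:
jog_arm(
  plan=[
    [[0, 0, 0], [0, 0.001, 0], -1],
    [[0, 0, 0], [0, 0.002, 0], -1],
    [[0, 0, 0], [0, 0.003, 0], -1],
    [[0, 0, 0], [0, 0.004, 0], -1],
    [[0, 0, 0], [0, 0.004, 0], -1],
  ],
)

```text
time: 27.82
tool_pos: [542.5, 45.7, 54.1]
tcp_rot: [180.0, -0.0, 77.9]
ft_force: [-0.5, 0.6, -0.1]
finger_gap: -0.0
```

Emit:
jog_arm(
  plan=[
    [[0, 0, 0], [0, 0.001, 0], -1],
    [[0, 0, 0], [0, 0.002, 0], -1],
    [[0, 0, 0], [0, 0.003, 0], -1],
    [[0, 0, 0], [0, 0.003, 0], -1],
  ],
)

```text
time: 28.32
tool_pos: [543.3, 45.5, 53.9]
tcp_rot: [-179.8, 0.0, 77.9]
ft_force: [-12.8, 1.4, 8.7]
finger_gap: -0.1
```

Emit:
jog_arm(
  plan=[
    [[0, 0, 0], [0, -0.002, 0], -1],
    [[0, 0, 0], [0, -0.008, 0], -1],
    [[0, 0, 0], [0, -0.03, 0], -1],
    [[0, 0, 0], [0, -0.06, -0.02], -1],
    [[0, 0, 0], [0, -0.1, -0.06], -1],
    [[0, 0, 0], [-0.04, -0.14, -0.1], -1],
    [[0, 0, 0], [-0.09, -0.16, -0.12], -1],
    [[0, 0, 0], [-0.14, -0.16, -0.12], -1],
    [[0, 0, 0], [-0.18, -0.16, -0.12], -1],
    [[0, 0, 0], [-0.18, -0.16, -0.12], -1],
    [[0, 0, 0], [-0.18, -0.16, -0.12], -1],
  ],
)

```text
time: 29.7
tool_pos: [351.4, -97.2, 174.2]
tcp_rot: [180.0, -0.0, 77.9]
ft_force: [1.0, 0.2, 0.7]
finger_gap: -0.6
```

Run:
```python
from h import *
s=sense(); print(s['tool_pos'],s['ft_force'],s['finger_gap'])
ims=[]
for n,(x0,y0) in(("scene",(290,180)),("top",(270,110))):
    p,d=snapshot(n); np.savez(f"{n}9.npz",p=p,d=d)
    ims.append(cv2.convertScaleAbs(cv2.resize(p[y0:y0+110,x0:x0+80],None,fx=5,fy=5,interpolation=cv2.INTER_CUBIC),alpha=1.8,beta=20))
    C=cloud(n,d); m=(C[...,2]>128)&(C[...,2]<146)&(abs(C[...,0]-629)<35)&(abs(C[...,1]-27)<30)&(p.max(-1)<60)
    P=C[m]; print(n,m.sum(),P.mean(0),cv2.minAreaRect(P[:,:2].astype(np.float32)),np.percentile(P[:,2],[10,50,90]))
    # bystanders
    for nm,(bx,by,hh) in dict(spare=(418,297,45),lens=(416,166,46),jar=(417,-174,45)).items():
        out=[]
        for f in(0,9):
            z=np.load(f"{n}{f}.npz");D=cloud(n,z["d"]);q=D[(abs(D[...,2]-hh)<5)&(abs(D[...,0]-bx)<40)&(abs(D[...,1]-by)<40)]; out.append(np.median(q[:,:2],0).round(1) if len(q) else None)
        print(nm,out)
print("expected home", np.array([571.9,39.3])+60*np.array([.978,-.2096]))
cv2.imwrite("pics/o.png",np.hstack(ims))
```

```text
[351.35599921 -97.16841226 174.20401698] [1.02858012 0.19179906 0.67144948] -0.6336433520317314
scene 211 [632.09091697  26.54435284 135.75607125] ((630.3204956054688, 26.568195343017578), (26.31501007080078, 26.91834259033203), 76.96416473388672) [133.38380169 136.00734863 138.13303666]
spare [array([420.5, 301.2]), array([420.7, 301.4])]
lens [array([418.3, 167.6]), array([418.9, 167.5])]
jar [array([ 419.6, -175.3]), array([ 419.3, -175.1])]
top 120 [630.09715844  26.69573303 136.03881708] ((630.6875, 27.008790969848633), (24.489154815673828, 25.974966049194336), 78.09254455566406) [133.37088343 136.23095786 139.18161529]
spare [array([417.9, 302.7]), array([418.2, 302.9])]
lens [array([415.4, 170.4]), array([415.4, 169. ])]
jar [array([ 417.9, -175.1]), array([ 420.9, -177.5])]
expected home [630.58   26.724]
```

View pics/o.png

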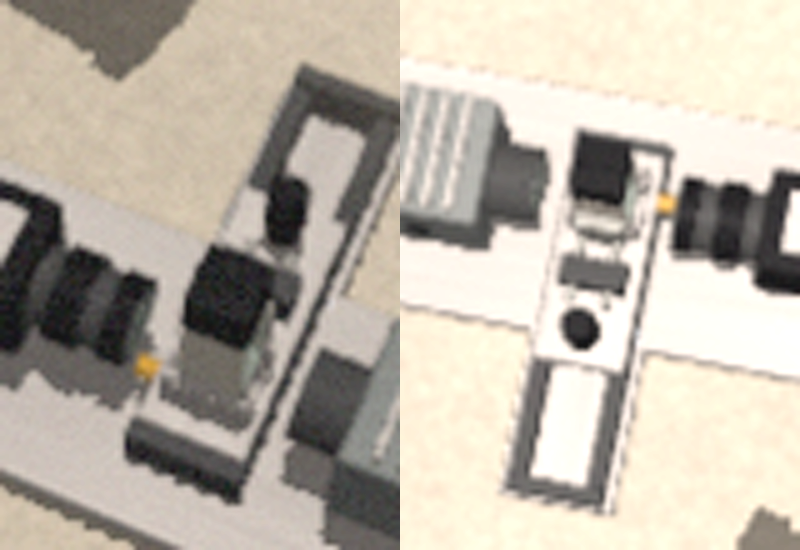

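The carriage is home. The cap measures (630.5, 26.8) against (630.6, 26.7) expected for full 60 mm travel; it is upright, aligned and stands between lamp and camera. The arm is clear and the bystanders have not moved.

```bash
python3 -c "
from bench import *
print(hand_in())"
```

```text
the job is handed in; nothing more can be done
None
```

The cell stands in the pocket on its floor, the carriage is home against its inner stop, and I handed the job in at about 30 s of the 64 s. No verdict was reported.

**What I did**
- I gripped the clear cell with the black cap by its ground faces. The three orange look-alikes were left alone.
- I set it in just above the fixed wall and pushed it towards the robot. This drove the carriage to its outer stop and pressed the jaw back at about 6 N.
- I lowered it until the floor was felt: the force rose from 6.5 to 15.7 N with no further travel. I then eased it to the wall and let go.
- I pressed lightly on top, at most 10.5 N; the cell did not give, so it was fully down.
- I pushed the knob at about 24 mm/s until the stop was felt at about 13 N, then backed the arm well clear.

**Last checks**
- **Position:** the cap is centred at (630.5, 26.8) mm in both views, against (630.6, 26.7) expected from its loading-stop position plus the full 60 mm of travel.
- **Seating:** the top is at z of about 136, the same as when seated. The cell is upright, and its faces are aligned within about 1 degree as seen.
- **Bystanders:** the jar, lens and spare read the same as at the start, within measurement noise (up to about 4 mm).

**What disagreed**
- **Fingertip height:** the shut fingertips turned out to stand about 17 mm behind the reported TCP, not 17 mm ahead as `nose_length` says. Because of this the first grasp closed on top of the cap at about 12–13 N and moved the cell by up to a few millimetres. I measured the offset from depth and used it from then on.
- **Upward force at the stop:** an unexplained 8.7 N upward force showed when the carriage met its stop. The pictures afterwards show nothing displaced.

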